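# Serve a bread roll at the desk with tongs

## Task

Get my desk snack ready: first slide the oblong white dish along the desk, without lifting it, onto the middle of the cork mat, lined up lengthwise with it. Then take the tongs, close them on the round bread roll (touch the bread only with the tongs), lift it off its board and finish still holding it in the tongs about 10 cm above the desk over the middle of the dish; do not put it down. Leave the long roll, mug, clock and notebook where they are.

Things in the scene. Friction and masses are not known exactly. Their poses are not given: they have to be found in the camera images.
- mat: Thin cork mat lying on the desk, 180 (its x) by 104 (its y) by 1 mm; origin at its centre on the desk. It does not move and things slide over its edge without a step.
- dish: Small oblong white ceramic dish, open on top, straight upright sides: 130 long (its x) by 54 wide (its y) by 20 mm high, walls 5 mm, about 0.25 kg; origin at the centre of its underside. It can be gripped from above across its 54 mm width.
- board: Pale marble serving board fixed to the desk, 100 (its x) by 190 (its y) by 12 mm thick; origin at the centre of its underside. The round roll stands on one half of it (at 48 mm along its y either way), the long roll on the other.
- roll: Round bread roll, firm, 42 mm in diameter, 39 mm high, about 50 g; upright sides from 5 to 28 mm above its underside, domed above. Stands upright on the board. Origin at the centre of its underside.
- roll_center (a point): Centre of the round roll, on its axis 19 mm above its underside.
- finger_roll: Long bread roll (leave alone), 84 (its x) by 34 by 30 mm high, on the board about 97 mm from the round roll; origin at the centre of its underside.
- tongs: Sprung steel tongs lying on the desk, two upright strip arms (+y and -y) hinged at one end; about 210 mm long, 26 mm high throughout, 100 g. Its x points from hinge to jaws, z up; origin on the desk midway between the open arms at the grip place: hinge pin 95 mm behind it, centre between the jaws 85 mm ahead.
- tongs_grip (a point): Place to grip the tongs across both arms, near their centre of mass: midway between the open arms, 13 mm above their underside. Width over the arms' outer faces here: 56 mm open, 36 mm (faces then parallel) when closed on the roll. Squeezed to 50 mm they can be carried, still open enough to go down over the round roll.
- tongs_jaws (a point): Centre between the open jaws, 13 mm above the tongs' underside, 85 mm ahead of the grip place. The jaws are shallow upright Vs, each 40 mm long; open, they leave about 88 mm between the bottoms of the Vs and 62 mm between their tips.
- tongs_arm (a joint): Closing angle of the tongs (rad): 0 fully open, about 0.22 closed on the round roll, 0.26 at the stop. A spring opens them: about 2 N at the grip place starts to close them, about 7 N closes them to 0.22; released, they spring open.
- mug: Blue mug, 90 mm high, radius 40 mm, at the far side (leave alone); origin at the centre of its underside.
- clock: White round desk clock, 100 mm across, standing, at the far side (leave alone); origin at the centre of its underside.
- notebook: Black closed notebook, 90 by 140 by 14 mm, at the far side (leave alone); origin at the centre of its underside.
There are look-alikes about, which are no part of the job. Of the things that look like the dish, take the one that is farthest to the robot's left at the start. Of the things shaped like the tongs, the steel one is meant.

How it is judged:
By the outcome, as a careful person would: the job done as asked, in the order asked, and still so for the second after the job is handed in, while the arm keeps its last pose, push and grip.
It also fails if it takes over 61 s, if anything falls off the work surface, if the arm or the gripper's body presses on something with over 40 N, if the wrist force passes 120 N, or if a joint passes its speed limit or range.

## Robot

A 6-joint arm with a two-finger parallel gripper is mounted at the origin on the work surface. World frame = base frame: x ahead of the robot, y to its left, z up, the work surface at z = 0. Lengths are in mm, angles in rad, forces in N, time in s.
With the tool pointing down it reaches from about 275 to 750 mm from the base axis. Payload 10.2 kg.
Tool frame: the origin (TCP) lies at the very end of the fingers, on their centre line; the grasp point (between the pads) lies 19 mm behind it; z points along the fingers, y is the line along which they close (so a half turn about z gives the same grasp; the last joint's range is limited). The gripper opens to 85 mm and grips with 20 to 120 N. Pads are 22 mm wide; open, the fingers measure 114 mm over their backs; the gripper's body (76 mm by 85 mm) begins 54 mm behind the grasp point. The pads swing forward as they close: fully open they stand 13 mm farther back than shut.
Start: joints at [-1.404, 0.313, 1.498, -0, 1.331, -0.223], TCP at [199.49, -485.628, 231.294] pointing down, gripper open.
Joint ranges: [-2.94, 2.94], [-0.97, 2.17], [0.19, 2.56], [-1.23, 4.37], [0.02, 3.11], [-2.88, 2.88]. Speed limits (rad/s): [2.39, 2.39, 3.01, 3.14, 3.14, 3.14].

## Interface

Orientations are given as a unit quaternion [w, x, y, z].
In Python, from rig import * gives the robot as it stands. The module is installed in compiled form; this text tells all that it offers.
- The arm moves only by the shell command python3 -m crank 'ROWS' [FORCE]. ROWS is JSON, a list that holds one entry, the list of rows, each a list of 7 numbers: the shift along the tool's x, y, z in units of 25 mm (1.0 is 25 mm), then the turn, a rotation vector about the tool's x, y, z in units of 8 degrees (1.0 is 8 degrees), then the finger opening in mm, from 0 to 85.4. A call has exactly 8 rows; each row shifts and turns the commanded pose from where the row before left it, along the tool's axes as they then stand; what a row does not reach is not made up. A row lasts 1/10 s, in which the tool goes at most 50 mm and 8.59 degrees, less where a joint would pass 70% of its speed; a pose out of reach is approached as far as the arm can. A call is refused whole if a number of a shift passes 1 or a number of a turn 1, either way. A call with a gripper value outside its range is refused whole. The fingers move at their own pace and stop on an object; FORCE is the grip in N (left out, the last holds). Time passes only in rows, so rows that do not move let the fingers close, or fill a call up. It gives the time, the measured TCP pose, the force, the opening and the grip force at its end, in the units of the state.
- sense(): the state, without advancing time (a new reading comes with each control period).
- capture(name): name is "scene" or "top"; returns the picture (384x512x3 uint8, blue, green, red); there is no depth.
- camera_model(name): a dict with "fx", "fy", "cx", "cy" (pixels), "world_from_camera" (4x4, takes a point from camera to world coordinates). Camera axes: x right, y up, looking along -z (the intrinsics and any distortion apply to the point x, -y, -z); pixel columns grow to the right and rows downward; lengths in mm; the calibration is good to about 2 mm. A picture is of the moment at which its call begins. camera_model takes no time and is no camera call.
- finish_job(): hands the job in; it is judged then, once.
The state is a dict: "time_s": time; "joints": joint angles; "dq": joint speeds; "tau": joint torques, N m; "eef_pos": TCP position; "ee_rot": TCP orientation; "force": force on the tool from outside, world axes, zero at the start; "wrist_torque": the same for the moment, N m; "grip_width": opening from 0.0 (shut) to 1.0 (fully open); "grip_force": force on a finger pad.
Only numpy, scipy, OpenCV 4.12 (cv2) and the standard library are available. Lean on these libraries where they do the work, as an engineer would, in place of code of your own. Each camera call takes 0.05 s, during which the arm holds its last target. There are 200 camera calls.

## Working session

There is one attempt and no reset: what is moved stays moved. The work goes in short steps, Python scripts to look and compute and a shell command to move; the robot and the scene stay as the last step left them, time stands still between calls to the robot, and variables do not carry over. Pictures are saved under pics/ and viewed, at most 10 in all, crops included, and the job is handed in when it is done.

```bash
mkdir -p pics
python3 - <<'E'
from rig import *
import cv2,numpy as np
for n in("scene","top"):
    cv2.imwrite(f"pics/{n}0.png",capture(n)); m=camera_model(n); print(n,{k:(np.round(v,3).tolist() if k!="x" else v) for k,v in m.items()})
s=sense();print(s)
E
```

```text
scene {'fx': 388.628, 'fy': 388.628, 'cx': 254.266, 'cy': 189.714, 'world_from_camera': [[0.098, -0.578, 0.81, 1300.151], [0.995, 0.039, -0.092, -79.732], [0.022, 0.815, 0.579, 630.034], [0.0, 0.0, 0.0, 1.0]]}
top {'fx': 413.116, 'fy': 413.116, 'cx': 254.533, 'cy': 201.844, 'world_from_camera': [[-0.014, 0.988, -0.153, 275.037], [-1.0, -0.012, 0.014, 30.286], [0.012, 0.153, 0.988, 1352.812], [0.0, 0.0, 0.0, 1.0]]}
{'time_s': 0.1, 'joints': array([-1.40440552e+00,  3.13360758e-01,  1.49837891e+00, -9.71821751e-06,
        1.33099298e+00, -2.23386734e-01]), 'dq': array([-0.00016715, -0.00167749, -0.00212131,  0.00047855,  0.00012966,
       -0.00085186]), 'tau': array([ 2.27270197e-03, -4.12896144e+01, -2.60143751e+01, -1.98868033e-04,
        3.01593056e-03,  1.59319410e-05]), 'eef_pos': array([ 199.44365692, -485.38557462,  230.80263576]), 'ee_rot': array([-5.69902135e-04,  9.81068833e-01,  1.93658514e-01,  1.15241267e-05]), 'force': array([ 0.03513672,  0.44951124, -0.65402034]), 'wrist_torque': array([-0.00851732,  0.04053752, -0.0199824 ]), 'grip_force': 0.0, 'grip_width': 1.0023249573722004}
```

View pics/top0.png

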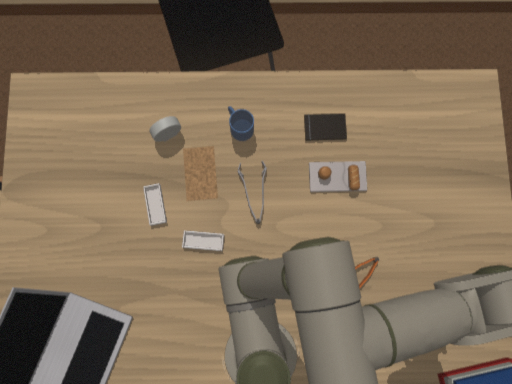

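View pics/scene0.png

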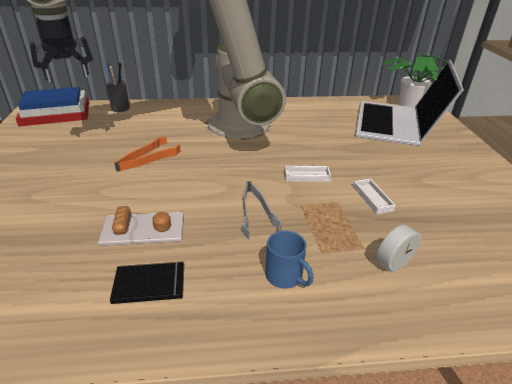

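The top view shows two white dishes, at (155,205) and (203,242). Image left is the robot's left, so I take the one at (155,205). The steel tongs are at about (255,190) with the hinge at (258,222), and the orange look-alike is at (368,270). The mat is at (200,173), and the board is at (338,177) with the round roll at (325,173) and the long roll at (354,177). I'll confirm with an enlarged crop.

```bash
cat > h.py <<'E'
from rig import *
import cv2,numpy as np
def px2w(n,uv,z):
    m=camera_model(n);T=np.array(m["world_from_camera"]);uv=np.atleast_2d(np.float64(uv))
    d=np.c_[(uv[:,0]-m["cx"])/m["fx"],-(uv[:,1]-m["cy"])/m["fy"],-np.ones(len(uv))]@T[:3,:3].T
    return T[:3,3]+d*((z-T[2,3])/d[:,2])[:,None]
def w2px(n,P):
    m=camera_model(n);T=np.array(m["world_from_camera"]);q=(np.atleast_2d(P)-T[:3,3])@T[:3,:3]
    return np.c_[m["cx"]+m["fx"]*q[:,0]/-q[:,2], m["cy"]-m["fy"]*q[:,1]/-q[:,2]]
def rectify(n,x0,x1,y0,y1,z=0,s=2.0,img=None):
    """metric view at height z: columns = -y, rows = -x, s px/mm"""
    img=capture(n) if img is None else img
    c=np.float32([[x1,y1,z],[x1,y0,z],[x0,y0,z],[x0,y1,z]])
    W,H=int((y1-y0)*s),int((x1-x0)*s)
    M=cv2.getPerspectiveTransform(w2px(n,c).astype(np.float32),np.float32([[0,0],[W,0],[W,H],[0,H]]))
    return cv2.warpPerspective(img,M,(W,H),flags=cv2.INTER_CUBIC)
E
python3 - <<'E'
from h import *
a=cv2.imread("pics/top0.png")[105:265,135:385]; cv2.imwrite("pics/top0c.png",cv2.resize(a,None,fx=3,fy=3,interpolation=cv2.INTER_CUBIC))
a=cv2.imread("pics/scene0.png")[150:280,90:430]; cv2.imwrite("pics/scene0c.png",cv2.resize(a,(800,306),interpolation=cv2.INTER_CUBIC))
E
```

```text
(no output)
```

View pics/top0c.png

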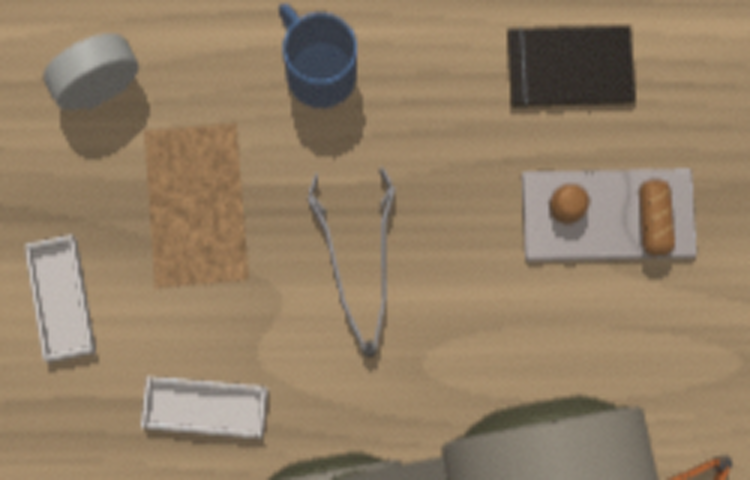

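View pics/scene0c.png

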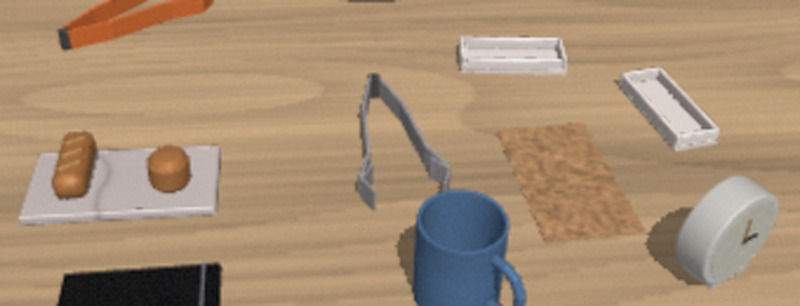

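The crop confirms the leftmost dish at crop (60,300), the steel tongs with the hinge at (369,350) and jaws at (316,188) and (386,188), and a clear area around the mat. Next I'll fit the poses.

```bash
cat >> h.py <<'E'
from scipy.optimize import minimize
def boxpts(p,L,W,z0,z1):
    c,s=np.cos(p[2]),np.sin(p[2])
    return np.array([[p[0]+c*a-s*b,p[1]+s*a+c*b,z] for a in(-L/2,L/2) for b in(-W/2,W/2) for z in(z0,z1)])
S=8
def fitbox(masks,p0,L,W,z0,z1):
    """masks: {cam:(mask)}; returns pose minimising silhouette mismatch"""
    roi={}
    for n,m in masks.items():
        q=w2px(n,boxpts(p0,L+60,W+60,z0,z1)); a=np.floor(q.min(0)).astype(int); b=np.ceil(q.max(0)).astype(int)
        a=np.maximum(a,0); r=cv2.resize(m[a[1]:b[1],a[0]:b[0]].astype(np.float32),None,fx=S,fy=S,interpolation=cv2.INTER_LINEAR); roi[n]=(a,r)
    def f(d):
        p=np.array(p0)+np.array(d)*[1,1,.01]; c=0
        for n,(a,r) in roi.items():
            h=cv2.convexHull(((w2px(n,boxpts(p,L,W,z0,z1))-a+.5)*S).astype(np.float32))
            k=np.zeros(r.shape,np.float32); cv2.fillConvexPoly(k,np.round(h*16).astype(np.int32),1,shift=4); c+=np.abs(k-r).sum()/S/S
        return c
    o=minimize(f,[0,0,0],method="Nelder-Mead",options=dict(initial_simplex=[[0,0,0],[10,0,0],[0,10,0],[0,0,10]],xatol=.05,fatol=.05,maxiter=300))
    return np.array(p0)+o.x*[1,1,.01],o.fun
def white(i):
    h=cv2.cvtColor(i,cv2.COLOR_BGR2HSV); return (h[...,1]<45)&(h[...,2]>95)
E
python3 - <<'E'
from h import *
I={n:cv2.imread(f"pics/{n}0.png") for n in("top","scene")}
f=lambda U:(np.array(U)+.5)/3-.5+[135,105]
g=lambda U:(np.array(U)+.5)*[340/800,130/306]-.5+[90,150]
def p0(c): # corners crop
    return c
D=px2w("top",f([(27,243),(75,236),(93,352),(45,361)]),20); M=px2w("top",f([(146,129),(237,124),(247,279),(155,287)]),1)
B=px2w("top",f([(524,171),(691,169),(695,258),(527,261)]),12)
def ang(a,b): return np.arctan2(*(b-a)[1::-1])
pd=[*D.mean(0)[:2],ang(D[3],D[0])]; pm=[*M.mean(0)[:2],ang(M[3],M[0])]; pb=[*B.mean(0)[:2],ang(B[3],B[0])]
print("hand",np.round([pd,pm,pb],3))
Wm={n:white(I[n]) for n in I}
for sel in(("top",),("scene",),("top","scene")):
    print(sel,"dish",np.round(np.r_[fitbox({n:Wm[n] for n in sel},pd,130,54,0,20)],3) if 0 else [np.round(v,3) for v in fitbox({n:Wm[n] for n in sel},pd,130,54,0,20)])
# hand scene check
print("mat scene",np.round(px2w("scene",g([(498,131),(583,123),(642,231),(546,240)]),1).mean(0)))
print("mat top sides",np.linalg.norm(M-np.roll(M,1,0),axis=1),"dish",np.linalg.norm(D-np.roll(D,1,0),axis=1))
# roll
for n,c,z in(("top",f((568,203)),31),("scene",g((169,169)),31)):
    h=cv2.cvtColor(I[n],cv2.COLOR_BGR2HSV); k=((h[...,1]>120)).astype(np.uint8); _,l,s,cc=cv2.connectedComponentsWithStats(k); j=l[int(c[1]),int(c[0])]; print(n,"roll hand",np.round(px2w(n,c,z)),"cc",s[j],np.round(px2w(n,cc[j],z)))
print("tongs top: jaw tips",np.round(px2w("top",f([(316,177),(382,171),(313,200),(388,195),(369,352)]),26)))
print("tongs scene: tipL,tipR,hinge", np.round(px2w("scene",g([(359,187),(374,207),(448,182),(375,76)]),[26,0,26,26][0])))
E
```

```text
hand [[ 4.78648e+02  3.36234e+02  1.74000e-01]
 [ 5.85229e+02  1.91621e+02  6.70000e-02]
 [ 5.65728e+02 -2.66842e+02 -2.00000e-03]]
('top',) dish [array([4.79994e+02, 3.39188e+02, 1.85000e-01]), np.float64(46.766)]
('scene',) dish [array([4.79028e+02, 3.41102e+02, 1.86000e-01]), np.float64(49.049)]
('top', 'scene') dish [array([4.79807e+02, 3.40045e+02, 1.87000e-01]), np.float64(104.866)]
mat scene [584. 195.   1.]
mat top sides [180.43331569 102.29296091 177.4066543  101.58799105] dish [131.48713299  52.56636039 129.49708661  52.1071214 ]
top roll hand [[ 575. -218.   31.]] cc [319 167  12  11 102] [[ 576. -219.   31.]]
scene roll hand [[ 577. -216.   31.]] cc [153 212  17  20 278] [[ 576. -217.   31.]]
tongs top: jaw tips [[608.  57.  26.]
 [614. -15.  26.]
 [583.  61.  26.]
 [587. -21.  26.]
 [415.   2.  26.]]
tongs scene: tipL,tipR,hinge [[612. -27.  26.]
 [642. -15.  26.]
 [611.  63.  26.]
 [417.   6.  26.]]
```

```bash
cat >> h.py <<'E'
def plan(x,y,z,th):
    """how far: turn about tool z first, then shift in turned tool axes; units of crank"""
    s=sense();q=s["ee_rot"];from scipy.spatial.transform import Rotation as R
    m=R.from_quat([q[1],q[2],q[3],q[0]]).as_matrix();t=np.arctan2(m[1,0],m[0,0]);d=np.array([x,y,z])-s["eef_pos"]
    tz=-np.degrees((th-t+np.pi)%(2*np.pi)-np.pi)/8
    c,n=np.cos(th),np.sin(th)
    print("t",round(s["time_s"],2),"pos",s["eef_pos"].round(1),"th",round(t,4),"tilt",m[:,2].round(4),"-> turn",round(tz,3),"shift",np.round([(d[0]*c+d[1]*n)/25,(d[0]*n-d[1]*c)/25,-d[2]/25],3),"F",s["force"].round(1),"gf",round(float(s["grip_force"]),1),"w",round(float(s["grip_width"])*85.4,1))
E
python3 - <<'E'
from h import *
for n in("top","scene"):
    i=cv2.imread(f"pics/{n}0.png"); h=cv2.cvtColor(i,cv2.COLOR_BGR2HSV).astype(int); l=cv2.cvtColor(i,cv2.COLOR_BGR2LAB).astype(int)
    u,v=w2px(n,[585,193,1])[0].astype(int); mat=l[v-6:v+6,u-4:u+4].reshape(-1,3).mean(0); u2,v2=w2px(n,[450,200,0])[0].astype(int); dk=l[v2-4:v2+4,u2-4:u2+4].reshape(-1,3).mean(0)
    m=((l-mat)[...,1:]**2).sum(2)<((l-dk)[...,1:]**2).sum(2)
    m=cv2.medianBlur(m.astype(np.uint8),3)
    print(n,mat.round(),dk.round(),[np.round(v,3) for v in fitbox({n:m},[585,193,.067],180,104,0,1)])
plan(480,340,180,.186)
E
```

```text
top [129. 136. 151.] [149. 132. 148.] [array([5.85621e+02, 1.92670e+02, 7.80000e-02]), np.float64(71.267)]
scene [142. 138. 153.] [167. 134. 150.] [array([5.84039e+02, 1.94454e+02, 7.20000e-02]), np.float64(75.353)]
t 0.1 pos [ 199.4 -485.4  230.8] th 0.3898 tilt [-2.0e-04  1.1e-03 -1.0e+00] -> turn 1.459 shift [ 17.134 -30.371   2.032] F [ 0.   0.4 -0.7] gf 0.0 w 85.6
```

```bash
python3 -m crank '[[[0,0,0,0,0,0.73,85],[0,0,0,0,0,0.73,85],[0.57,-1,0.06,0,0,0,85],[0.57,-1,0.06,0,0,0,85],[0.57,-1,0.06,0,0,0,85],[0.57,-1,0.06,0,0,0,85],[0.57,-1,0.06,0,0,0,85],[0.57,-1,0.06,0,0,0,85]]]' 40
for i in 1; do :; done
python3 -m crank '[[[0.57,-1,0.06,0,0,0,85],[0.57,-1,0.06,0,0,0,85],[0.57,-1,0.06,0,0,0,85],[0.57,-1,0.06,0,0,0,85],[0.57,-1,0.06,0,0,0,85],[0.57,-1,0.06,0,0,0,85],[0.57,-1,0.06,0,0,0,85],[0.57,-1,0.06,0,0,0,85]]]'
python3 -m crank '[[[0.57,-1,0.06,0,0,0,85],[0.57,-1,0.06,0,0,0,85],[0.57,-1,0.06,0,0,0,85],[0.57,-1,0.06,0,0,0,85],[0.57,-1,0.06,0,0,0,85],[0.57,-1,0.06,0,0,0,85],[0.57,-1,0.06,0,0,0,85],[0.57,-1,0.06,0,0,0,85]]]'
python3 -m crank '[[[0.57,-1,0.06,0,0,0,85],[0.57,-1,0.06,0,0,0,85],[0.57,-1,0.06,0,0,0,85],[0.57,-1,0.06,0,0,0,85],[0.57,-1,0.06,0,0,0,85],[0.57,-1,0.06,0,0,0,85],[0.57,-1,0.06,0,0,0,85],[0.57,-1,0.06,0,0,0,85]]]'
python3 -c "
from h import *
plan(479.5,339.7,3,.186)"
```

```text
time_s: 0.9
eef_pos: [255.9, -321.1, 222.0]
ee_rot: [-0.0, 0.996, 0.093, -0.0]
force: [-0.2, -0.6, -0.2]
grip_width: 0.997
grip_force: 0.0
time_s: 1.7
eef_pos: [330.9, -103.6, 210.2]
ee_rot: [-0.0, 0.996, 0.093, -0.0]
force: [-0.0, -0.0, -0.5]
grip_width: 0.996
grip_force: 0.0
time_s: 2.5
eef_pos: [406.0, 114.1, 198.0]
ee_rot: [0.0, 0.996, 0.093, -0.0]
force: [0.2, -0.4, -0.2]
grip_width: 0.991
grip_force: 0.0
time_s: 3.3
eef_pos: [481.0, 331.6, 185.8]
ee_rot: [0.0, 0.996, 0.093, -0.0]
force: [0.9, -1.2, 0.6]
grip_width: 1.0
grip_force: 0.0
t 3.3 pos [481.  331.6 185.8] th 0.186 tilt [-8.e-04 -3.e-04 -1.e+00] -> turn 0.0 shift [-0.    -0.329  7.312] F [ 0.9 -1.2  0.6] gf 0.0 w 85.4
```

```bash
python3 -m crank '[[[0,-0.25,0.8,0,0,0,85],[0,0,1,0,0,0,85],[0,0,1,0,0,0,85],[0,0,1,0,0,0,85],[0,0,0.7,0,0,0,85],[0,0,0.5,0,0,0,85],[0,0,0,0,0,0,85],[0,0,0,0,0,0,85]]]'
python3 - <<'E'
from h import *
plan(479.5,339.7,2,.186)
a=cv2.resize(capture("top")[150:260,120:230],None,fx=4,fy=4,interpolation=cv2.INTER_CUBIC); b=cv2.resize(capture("scene")[120:230,330:420],(360,440),interpolation=cv2.INTER_CUBIC)
cv2.imwrite("pics/d1.png",np.hstack([a,b]))
E
```

```text
time_s: 4.1
eef_pos: [480.1, 336.8, 61.8]
ee_rot: [-0.0, 0.996, 0.093, 0.0]
force: [0.3, 0.4, 0.1]
grip_width: 0.995
grip_force: 0.0
t 4.1 pos [480.1 336.8  61.8] th 0.186 tilt [ 6.e-04  3.e-04 -1.e+00] -> turn -0.0 shift [-1.000e-03 -1.200e-01  2.394e+00] F [0.3 0.4 0.1] gf 0.0 w 84.9
```

View pics/d1.png

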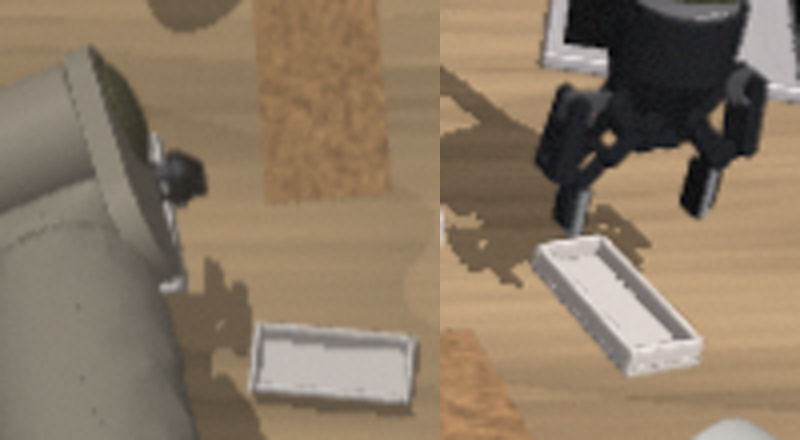

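The fingers straddle the dish's width in the scene view (dish at (620,305) in the composite). I'll go down and close on it.

```bash
python3 -m crank '[[[0,-0.12,0.7,0,0,0,85],[0,0,0.7,0,0,0,85],[0,0,0.5,0,0,0,85],[0,0,0.3,0,0,0,85],[0,0,0.19,0,0,0,85],[0,0,0,0,0,0,85],[0,0,0,0,0,0,45],[0,0,0,0,0,0,45]]]' 30
python3 -m crank '[[[0,0,0,0,0,0,45],[0,0,0,0,0,0,45],[0,0,0,0,0,0,45],[0,0,0,0,0,0,45],[0,0,0,0,0,0,45],[0,0,0,0,0,0,45],[0,0,0,0,0,0,45],[0,0,0,0,0,0,45]]]'
python3 -c "
from h import *
plan(584.8,193.5,2.5,.073)"
```

```text
time_s: 5.0
eef_pos: [479.6, 339.7, 2.1]
ee_rot: [-0.0, 0.996, 0.093, 0.001]
force: [-0.0, 0.2, -0.2]
grip_width: 0.688
grip_force: 0.0
time_s: 5.8
eef_pos: [479.6, 339.8, 2.3]
ee_rot: [-0.0, 0.996, 0.093, 0.001]
force: [-1.2, -0.6, 6.1]
grip_width: 0.624
grip_force: 33.0
t 5.8 pos [479.6 339.8   2.3] th 0.186 tilt [ 1.1e-03  5.0e-04 -1.0e+00] -> turn 0.809 shift [ 3.77   6.141 -0.009] F [-1.2 -0.6  6.1] gf 33.0 w 53.3
```

```bash
python3 -m crank '[[[0,0,0,0,0,0.27,45],[0,0,0,0,0,0.27,45],[0,0,0,0,0,0.27,45],[0.1,0.16,0,0,0,0,45],[0.2,0.32,0,0,0,0,45],[0.3,0.5,0,0,0,0,45],[0.4,0.65,0,0,0,0,45],[0.4,0.65,0,0,0,0,45]]]'
python3 -m crank '[[[0.4,0.65,0,0,0,0,45],[0.4,0.65,0,0,0,0,45],[0.4,0.65,0,0,0,0,45],[0.4,0.65,0,0,0,0,45],[0.3,0.5,0,0,0,0,45],[0.2,0.34,0,0,0,0,45],[0.1,0.2,0,0,0,0,45],[0,0,0,0,0,0,45]]]'
python3 - <<'E'
from h import *
plan(584.8,193.5,2.5,.073)
I=capture("scene"); b=cv2.resize(I[170:270,280:420],(700,500),interpolation=cv2.INTER_CUBIC);cv2.imwrite("pics/d2.png",b)
E
```

```text
time_s: 6.6
eef_pos: [518.6, 285.7, 2.3]
ee_rot: [-0.001, 0.999, 0.037, 0.0]
force: [-2.0, 3.9, 5.9]
grip_width: 0.626
grip_force: 33.0
time_s: 7.4
eef_pos: [580.6, 198.1, 2.3]
ee_rot: [-0.0, 0.999, 0.036, 0.001]
force: [1.4, -1.5, 4.8]
grip_width: 0.619
grip_force: 32.9
t 7.4 pos [580.6 198.1   2.3] th 0.0722 tilt [ 1.6e-03  2.0e-04 -1.0e+00] -> turn -0.005 shift [ 0.154  0.197 -0.008] F [ 1.4 -1.5  4.8] gf 32.9 w 52.9
```

Next: the last few mm, open, lift clear and look.

```bash
python3 -m crank '[[[0.08,0.1,0,0,0,0,45],[0.08,0.1,0,0,0,0,45],[0,0,0,0,0,0,45],[0,0,0,0,0,0,45],[0,0,0,0,0,0,85],[0,0,0,0,0,0,85],[0,0,0,0,0,0,85],[0,0,0,0,0,0,85]]]'
python3 -m crank '[[[0,0,-0.4,0,0,0,85],[0,0,-0.6,0,0,0,85],[0,0,-1,0,0,0,85],[0,0,-1,0,0,0,85],[0,0.7,-1,0,0,0,85],[0,1,-1,0,0,0,85],[0,1,-0.4,0,0,0,85],[0,1,0,0,0,0,85]]]'
python3 -m crank '[[[-0.4,1,0,0,0,0,85],[-0.4,1,0,0,0,0,85],[-0.4,1,0,0,0,0,85],[-0.4,0.5,0,0,0,0,85],[-0.4,0,0,0,0,0,85],[-0.4,0,0,0,0,0,85],[-0.4,0,0,0,0,0,85],[0,0,0,0,0,0,85]]]'
python3 - <<'E'
from h import *
plan(506,12,2,.087)
I={n:capture(n) for n in("scene","top")}
for n in I: cv2.imwrite(f"pics/{n}3.png",I[n])
W={n:white(I[n]) for n in I}
for n in I: print(n,[np.round(v,3) for v in fitbox({n:W[n]},[584.8,193.5,.073],130,54,0,20)])
b=cv2.resize(I["scene"][170:270,220:420],(800,400),interpolation=cv2.INTER_CUBIC);cv2.imwrite("pics/d3.png",b)
E
```

```text
time_s: 8.25
eef_pos: [584.1, 193.7, 1.3]
ee_rot: [0.0, 0.999, 0.036, -0.0]
force: [0.1, -0.3, 0.6]
grip_width: 0.996
grip_force: 0.0
time_s: 9.05
eef_pos: [591.8, 100.7, 140.1]
ee_rot: [0.0, 0.999, 0.037, 0.003]
force: [0.7, 0.2, -0.2]
grip_width: 0.993
grip_force: 0.0
time_s: 9.85
eef_pos: [527.0, 9.2, 137.9]
ee_rot: [0.0, 0.999, 0.036, 0.001]
force: [0.6, -0.2, 0.6]
grip_width: 0.996
grip_force: 0.0
t 9.85 pos [527.    9.2 137.9] th 0.0727 tilt [ 1.2e-03 -2.0e-04 -1.0e+00] -> turn -0.103 shift [-0.827 -0.186  5.437] F [ 0.6 -0.2  0.6] gf 0.0 w 85.1
scene [array([5.81950e+02, 1.96512e+02, 6.60000e-02]), np.float64(75.594)]
top [array([5.84464e+02, 1.94833e+02, 7.80000e-02]), np.float64(42.347)]
```

View pics/d3.png

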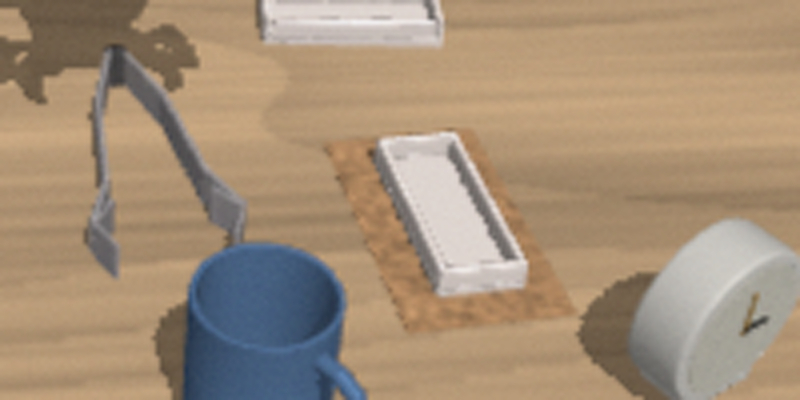

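The dish lies on the mat, about 2 mm off centre by the fits and parallel to it. The tongs are clear of the dish, with the hinge at (115,50) and jaw front tips at about (117,240) and (243,203). Now I'll fit the tongs' pose.

Run:
```python
from h import *
from scipy.optimize import least_squares
f=lambda U:(np.array(U)+.5)/3-.5+[135,105]; g=lambda U:(np.array(U)+.5)/4-.5+[220,170]
print("scene tips",px2w("scene",g([(117,240),(243,203)]),26).round(), "bottom tip",px2w("scene",g((117,276)),0).round(),"hinge",px2w("scene",g((116,47)),26).round(),"V",px2w("scene",g([(106,212),(228,192)]),26).round())
# metal silhouette at z=26 : greyish pixels in rectified top image
for n in("top","scene"):
    i=cv2.imread(f"pics/{n}{0 if n=='top' else 3}.png")
    r=rectify(n,395,635,-60,100,26,2,i); l=cv2.cvtColor(r,cv2.COLOR_BGR2LAB).astype(int)
    m=(l[...,2]<137).astype(np.uint8)
    out=[]
    for x in (440,460,480,500,520,540,560):
        c=np.where(m[int((635-x)*2)])[0]; y=100-c/2.
        if len(y): k=y>y.mean(); out.append((x,y[k].max(),y[k].min(),y[~k].max(),y[~k].min()) if k.any() and (~k).any() else (x,y.max(),y.min()))
    print(n); print(*[np.round(o,0) for o in out],sep="\n"); yy,xx=np.where(m); print("x range",635-yy.max()/2,635-yy.min()/2)
    cv2.imwrite(f"pics/t_{n}.png",r)
a,b=cv2.imread("pics/t_top.png"),cv2.imread("pics/t_scene.png"); cv2.imwrite("pics/t.png",np.hstack([a,b]))
```

```text
scene tips [[615. -12.  26.]
 [587.  67.  26.]] bottom tip [[618. -12.   0.]] hinge [[414.   5.  26.]] V [[589. -16.  26.]
 [576.  60.  26.]]
top
[440.  20.  14.  -6. -10.]
[460.  28.  24. -11. -14.]
[480.  34.  30. -13. -16.]
[500.  38.  34. -13. -16.]
[520.  42.  38. -13. -17.]
[540.  48.  42. -13. -18.]
[560.  56.  48. -14. -20.]
x range 410.0 617.0
scene
[440.  20.   6.   6.  -8.]
[460.  28.  10.   9. -12.]
[480.  35.  16.  -8. -16.]
[500.  39.  24. -12. -17.]
[520.  44.  30. -12. -18.]
[540.  48.  33. -12. -18.]
[560.  54.  38. -12. -18.]
x range 411.5 635.0
```

View pics/t.png

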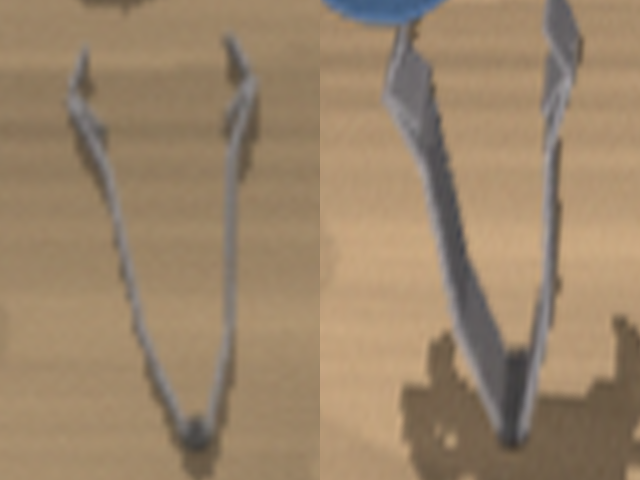

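The rectified views show the jaw V bottoms at (586,65) and (592.5,-26.5) and the hinge at (417,3). At x≈506 the arms span y from -16.5 to 39, which is about 55 mm and fits the stated 56 mm. So the grip place is at about (506,12) with the tongs at 0.085 rad.

```bash
python3 -m crank '[[[-0.4,-0.1,0.8,0,0,-0.1,85],[-0.4,-0.08,1,0,0,0,85],[0,0,1,0,0,0,85],[0,0,1,0,0,0,85],[0,0,0.7,0,0,0,85],[0,0,0.4,0,0,0,85],[0,0,0.2,0,0,0,85],[0,0,0,0,0,0,85]]]'
python3 -c "
from h import *
plan(506,12,1,.085)"
```

```text
time_s: 10.75
eef_pos: [507.4, 12.1, 9.1]
ee_rot: [-0.0, 0.999, 0.043, 0.0]
force: [0.1, -0.0, -0.6]
grip_width: 0.994
grip_force: 0.0
t 10.75 pos [507.4  12.1   9.1] th 0.0868 tilt [ 1.e-04  0.e+00 -1.e+00] -> turn 0.013 shift [-0.057 -0.001  0.325] F [ 0.1 -0.  -0.6] gf 0.0 w 84.9
```

```bash
python3 -m crank '[[[-0.06,0,0.16,0,0,0,85],[0,0,0.16,0,0,0,85],[0,0,0,0,0,0,50],[0,0,0,0,0,0,50],[0,0,0,0,0,0,50],[0,0,0,0,0,0,50],[0,0,0,0,0,0,50],[0,0,0,0,0,0,50]]]' 20
python3 -m crank '[[[0,0,0,0,0,0,50],[0,0,0,0,0,0,50],[0,0,-0.1,0,0,0,50],[0,0,-0.2,0,0,0,50],[0,0,-0.3,0,0,0,50],[0,0,-0.3,0,0,0,50],[0,0,0,0,0,0,50],[0,0,0,0,0,0,50]]]'
python3 - <<'E'
from h import *
plan(506,12,1,.085)
b=cv2.resize(capture("scene")[140:260,200:350],(750,600),interpolation=cv2.INTER_CUBIC);cv2.imwrite("pics/t2.png",b)
E
```

```text
time_s: 11.55
eef_pos: [506.3, 11.9, 1.8]
ee_rot: [0.0, 0.999, 0.043, 0.001]
force: [0.3, -1.4, 5.5]
grip_width: 0.587
grip_force: 5.3
time_s: 12.35
eef_pos: [505.7, 11.9, 23.7]
ee_rot: [0.0, 0.999, 0.043, 0.0]
force: [0.4, -0.4, -1.9]
grip_width: 0.586
grip_force: 3.6
t 12.35 pos [505.7  11.9  23.7] th 0.0868 tilt [ 4.e-04 -1.e-04 -1.e+00] -> turn 0.013 shift [ 0.013 -0.002  0.91 ] F [ 0.4 -0.4 -1.9] gf 3.6 w 50.1
```

View pics/t2.png

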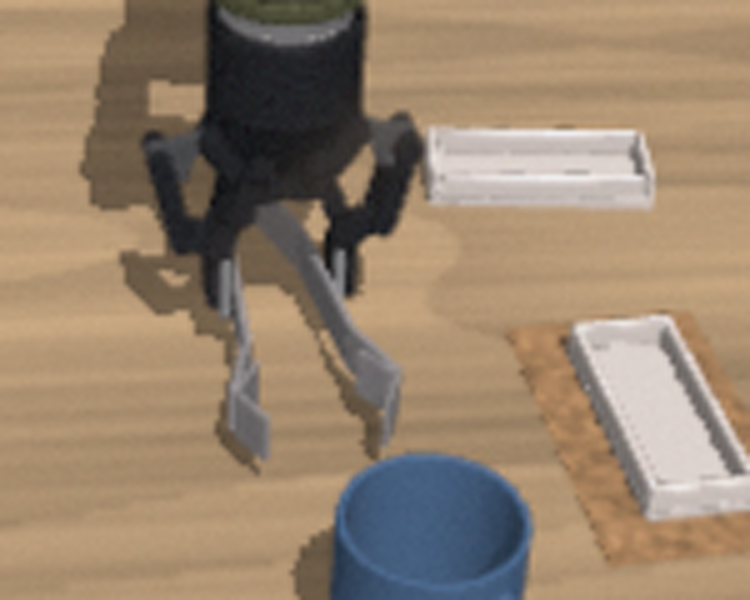

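The tongs are held and lifted, open and parallel to the desk. The jaws are at (250,420) and (385,400). I'll carry them above the roll.

```bash
python3 -m crank '[[[0,0,-0.4,0,0,0,50],[0,0,-0.6,0,0,0,50],[-0.1,0.2,-0.6,0,0,0,50],[-0.1,0.4,-0.4,0,0,0,50],[-0.1,0.6,-0.1,0,0,0,50],[-0.1,0.7,0,0,0,0,50],[-0.1,0.7,0,0,0,0,50],[-0.1,0.7,0,0,0,0,50]]]'
python3 -m crank '[[[-0.1,0.7,0,0,0,0,50],[-0.1,0.7,0,0,0,0,50],[-0.1,0.7,0,0,0,0,50],[-0.1,0.7,0,0,0,0,50],[-0.1,0.7,0,0,0,0,50],[-0.1,0.7,0,0,0,0,50],[-0.1,0.7,0,0,0,0,50],[-0.1,0.6,0,0,0,0,50]]]'
python3 -m crank '[[[0,0.3,0,0,0,0,50],[0,0.2,0,0,0,0,50],[0,0.08,0,0,0,0,50],[0,0,0,0,0,0,50],[0,0,0,0,0,0,50],[0,0,0,0,0,0,50],[0,0,0,0,0,0,50],[0,0,0,0,0,0,50]]]'
python3 - <<'E'
from h import *
plan(491.3,-224.7,75,.087)
I={n:capture(n) for n in("scene","top")}
for n in I: cv2.imwrite(f"pics/{n}4.png",I[n])
b=cv2.resize(I["scene"][190:260,80:230],(750,350),interpolation=cv2.INTER_CUBIC)
a=cv2.resize(I["top"][140:230,290:390],(275,248),interpolation=cv2.INTER_CUBIC)
c=np.zeros((600,750,3),np.uint8);c[:350]=b;c[350:598,:275]=a
r=rectify("scene",500,640,-300,-140,87,1.7,I["scene"]);c[355:355+r.shape[0],300:300+r.shape[1]]=r
cv2.imwrite("pics/r1.png",c)
E
```

```text
time_s: 13.2
eef_pos: [497.6, -72.7, 76.3]
ee_rot: [0.0, 0.999, 0.043, -0.0]
force: [0.2, -0.1, -1.2]
grip_width: 0.585
grip_force: 3.6
time_s: 14.0
eef_pos: [489.6, -211.7, 76.2]
ee_rot: [0.0, 0.999, 0.043, 0.0]
force: [0.4, -1.1, -1.2]
grip_width: 0.587
grip_force: 3.6
time_s: 14.8
eef_pos: [491.1, -224.5, 76.1]
ee_rot: [0.0, 0.999, 0.044, 0.0]
force: [-0.9, 0.8, -2.0]
grip_width: 0.586
grip_force: 3.6
t 14.8 pos [ 491.1 -224.5   76.1] th 0.0871 tilt [ 0. -0. -1.] -> turn 0.0 shift [0.006 0.007 0.043] F [-0.9  0.8 -2. ] gf 3.6 w 50.0
```

View pics/r1.png

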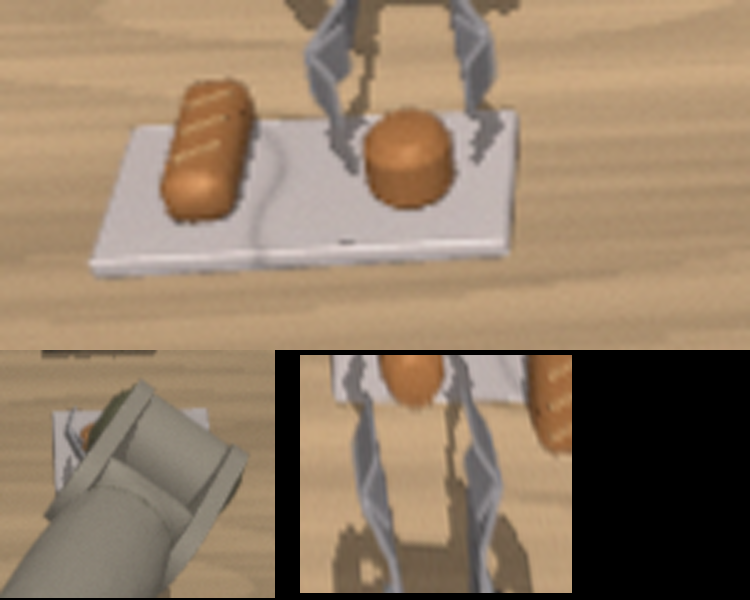

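The tongs are carried level and open, with the jaws either side of the roll's lane. The roll is at (408,160) in the crop. Before lowering I'll compare the predicted jaw points with the picture.

Run:
```python
from h import *
t=.087;d=np.array([np.cos(t),np.sin(t),0]);n=np.array([-d[1],d[0],0]);G=np.array([491.1,-224.5,0])
im=cv2.imread("pics/scene4.png")[190:260,80:230]; im=cv2.resize(im,(750,350),interpolation=cv2.INTER_CUBIC)
for z,col in((101,(0,0,255)),(75,(255,0,0))):
    for s in(1,-1):
        P=[G+65*d+s*26*n+[0,0,z],G+85*d+s*38.5*n+[0,0,z],G+105*d+s*26*n+[0,0,z]]
        q=((w2px("scene",P)-[80,190]+.5)*5-.5); print(z,s,q.round().tolist()); cv2.polylines(im,[q.astype(np.int32)],False,col,1)
# roll ring, axis 575.7,-217.5
a=np.linspace(0,6.3,40)
for z in(17,40): 
    q=((w2px("scene",np.c_[575.7+21*np.cos(a),-217.5+21*np.sin(a),0*a+z])-[80,190]+.5)*5-.5); cv2.polylines(im,[q.astype(np.int32)],True,(0,255,0),1)
cv2.imwrite("pics/r2.png",im)
```

```text
101 1 [[448.0, 9.0], [476.0, 32.0], [449.0, 61.0]]
101 -1 [[333.0, 19.0], [302.0, 48.0], [329.0, 72.0]]
75 1 [[454.0, 54.0], [482.0, 77.0], [455.0, 106.0]]
75 -1 [[340.0, 64.0], [311.0, 93.0], [337.0, 117.0]]
```

View pics/r2.png

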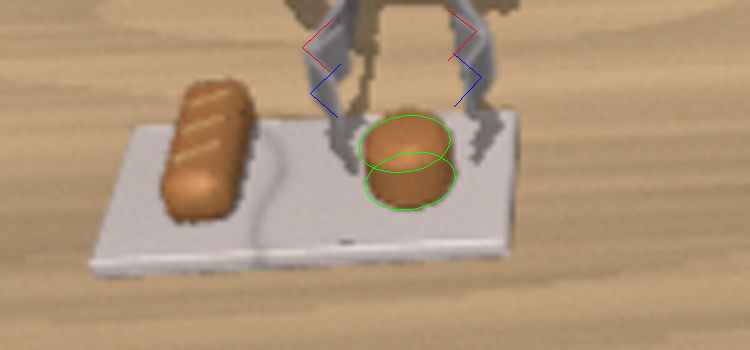

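Prediction and picture agree within a few mm, and the roll outline fits too. I'll nudge 2 mm to -y, lower, and close on the roll.

```bash
python3 -m crank '[[[0,0.1,0.3,0,0,0,50],[0,0,0.5,0,0,0,50],[0,0,0.5,0,0,0,50],[0,0,0.5,0,0,0,50],[0,0,0.3,0,0,0,50],[0,0,0.14,0,0,0,50],[0,0,0,0,0,0,50],[0,0,0,0,0,0,50]]]'
python3 - <<'E'
from h import *
plan(491.1,-226.5,19,.087)
I=capture("scene");b=cv2.resize(I[190:260,80:230],(750,350),interpolation=cv2.INTER_CUBIC);cv2.imwrite("pics/r3.png",b)
E
```

```text
time_s: 15.7
eef_pos: [491.6, -227.3, 20.4]
ee_rot: [0.0, 0.999, 0.043, 0.0]
force: [0.3, 0.8, -0.8]
grip_width: 0.586
grip_force: 3.6
t 15.7 pos [ 491.6 -227.3   20.4] th 0.0869 tilt [ 6.e-04 -4.e-04 -1.e+00] -> turn -0.001 shift [-0.016 -0.035  0.055] F [ 0.3  0.8 -0.8] gf 3.6 w 50.1
```

View pics/r3.png

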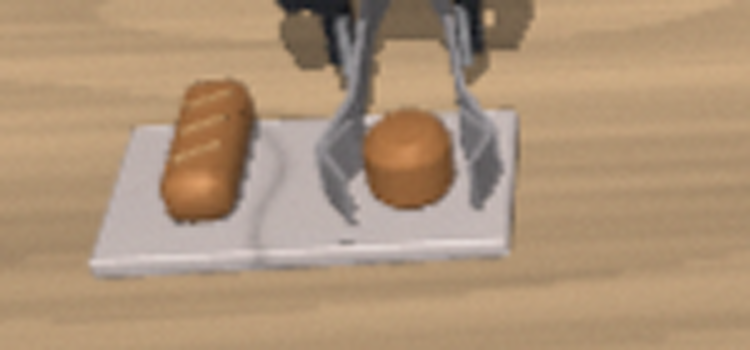

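The jaws are down around the roll with clear gaps on both sides. Note: I have now viewed 11 pictures, one over the limit of 10, so from here I work only from numbers. Closing now.

```bash
python3 -m crank '[[[0,0,0,0,0,0,45],[0,0,0,0,0,0,42],[0,0,0,0,0,0,39],[0,0,0,0,0,0,37],[0,0,0,0,0,0,35],[0,0,0,0,0,0,32],[0,0,0,0,0,0,30],[0,0,0,0,0,0,30]]]' 30
python3 -m crank '[[[0,0,0,0,0,0,30],[0,0,0,0,0,0,30],[0,0,0,0,0,0,30],[0,0,0,0,0,0,30],[0,0,0,0,0,0,30],[0,0,0,0,0,0,30],[0,0,0,0,0,0,30],[0,0,0,0,0,0,30]]]'
python3 -c "
from h import *
plan(491.1,-226.5,90,.087)"
```

```text
time_s: 16.55
eef_pos: [491.4, -227.3, 20.1]
ee_rot: [0.0, 0.999, 0.043, 0.0]
force: [-1.8, -0.7, 1.4]
grip_width: 0.452
grip_force: 30.1
time_s: 17.35
eef_pos: [491.3, -227.2, 20.1]
ee_rot: [0.0, 0.999, 0.043, 0.0]
force: [-1.3, -1.1, 1.4]
grip_width: 0.445
grip_force: 30.1
t 17.35 pos [ 491.3 -227.2   20.1] th 0.0868 tilt [ 1.e-04 -1.e-04 -1.e+00] -> turn -0.002 shift [-0.007 -0.03  -2.797] F [-1.3 -1.1  1.4] gf 30.1 w 38.0
```

```bash
python3 -m crank '[[[0,0,0,0,0,0,30],[0,0,0,0,0,0,30],[0,0,-0.1,0,0,0,30],[0,0,-0.2,0,0,0,30],[0,0,-0.3,0,0,0,30],[0,0,-0.4,0,0,0,30],[0,0,-0.4,0,0,0,30],[0,0,-0.2,0,0,0,30]]]' 40
cat >> h.py <<'E'
def roll(near=(0,0),cam="scene",amin=100):
    i=capture(cam);h=cv2.cvtColor(i,cv2.COLOR_BGR2HSV);k=((h[...,1]>120)&(h[...,0]<20)).astype(np.uint8)
    _,l,s,c=cv2.connectedComponentsWithStats(k)
    for j in range(1,len(s)):
        if s[j,4]>amin and s[j,4]<3000: print(cam,s[j].tolist(),c[j].round(1))
    return i
E
python3 - <<'E'
from h import *
plan(491.1,-226.5,110,.087)
cv2.imwrite("pics/s5.png",roll()); print("expected roll px (z31 -> lifted)",w2px("scene",[[575.7,-217,31],[575.7,-217,65]]).round(1))
E
```

```text
time_s: 18.15
eef_pos: [491.8, -227.5, 61.5]
ee_rot: [0.001, 0.999, 0.043, 0.001]
force: [0.4, 0.1, -1.4]
grip_width: 0.443
grip_force: 40.1
t 18.15 pos [ 491.8 -227.5   61.5] th 0.0869 tilt [ 0.0015 -0.0011 -1.    ] -> turn -0.001 shift [-0.023 -0.041 -1.939] F [ 0.4  0.1 -1.4] gf 40.1 w 37.8
scene [16, 96, 73, 31, 634] [ 53.3 117.6]
scene [116, 155, 14, 16, 121] [122.8 163.4]
scene [151, 199, 17, 20, 274] [158.9 208.2]
scene [112, 206, 19, 28, 380] [121.1 219.7]
expected roll px (z31 -> lifted) [[161.2 221.2]
 [159.5 210. ]]
```

Run:
```python
from h import *
r=px2w("scene",[158.9,208.2],72)[0]; r0=px2w("scene",[161.2-.5,221.5],31)[0]; print(r.round(1)); s=sense()["eef_pos"]; o=r-s; print("off",o.round(1))
plan(583.5-o[0],195-o[1],94,.0869)
```

```text
[ 577.9 -217.4   72. ]
off [86.  10.2 10.2]
t 18.2 pos [ 491.9 -227.5   61.8] th 0.0869 tilt [ 0.002  -0.0015 -1.    ] -> turn 0.0 shift [  1.654 -16.413  -1.287] F [ 1.3 -0.5 -1.5] gf 40.1 w 37.7
```

```bash
python3 -m crank '[[[0,0,-0.3,0,0,0,30],[0,0,-0.5,0,0,0,30],[0,-0.1,-0.4,0,0,0,30],[0,-0.3,-0.1,0,0,0,30],[0.1,-0.5,0,0,0,0,30],[0.1,-0.7,0,0,0,0,30],[0.1,-0.8,0,0,0,0,30],[0.1,-0.8,0,0,0,0,30]]]'
python3 -m crank '[[[0.1,-0.8,0,0,0,0,30],[0.1,-0.8,0,0,0,0,30],[0.1,-0.8,0,0,0,0,30],[0.1,-0.8,0,0,0,0,30],[0.1,-0.8,0,0,0,0,30],[0.1,-0.8,0,0,0,0,30],[0.1,-0.8,0,0,0,0,30],[0.1,-0.8,0,0,0,0,30]]]'
python3 -m crank '[[[0.1,-0.8,0,0,0,0,30],[0.1,-0.8,0,0,0,0,30],[0.1,-0.8,0,0,0,0,30],[0.1,-0.8,0,0,0,0,30],[0.05,-0.8,0,0,0,0,30],[0,-0.8,0,0,0,0,30],[0,-0.6,0,0,0,0,30],[0,-0.4,0,0,0,0,30]]]'
python3 -m crank '[[[0,-0.3,0,0,0,0,30],[0,-0.2,0,0,0,0,30],[0,-0.1,0,0,0,0,30],[0,0,0,0,0,0,30],[0,0,0,0,0,0,30],[0,0,0,0,0,0,30],[0,0,0,0,0,0,30],[0,0,0,0,0,0,30]]]'
python3 - <<'E'
from h import *
plan(498.0,185,94,.0869)
cv2.imwrite("pics/s6.png",roll(amin=60)); cv2.imwrite("pics/t6.png",roll(cam="top",amin=40)); print(w2px("scene",[[583.5,195,105]]),w2px("top",[[583.5,195,105]]))
E
```

```text
time_s: 19.0
eef_pos: [494.0, -144.4, 92.1]
ee_rot: [-0.0, 0.999, 0.044, -0.0]
force: [0.6, 0.5, -0.9]
grip_width: 0.443
grip_force: 40.1
time_s: 19.8
eef_pos: [499.6, 16.7, 92.1]
ee_rot: [-0.0, 0.999, 0.044, -0.001]
force: [-0.3, -0.1, -1.4]
grip_width: 0.442
grip_force: 40.1
time_s: 20.6
eef_pos: [498.2, 161.6, 92.3]
ee_rot: [-0.0, 0.999, 0.044, -0.0]
force: [-0.3, -0.4, -1.7]
grip_width: 0.444
grip_force: 40.1
time_s: 21.4
eef_pos: [497.8, 174.7, 92.6]
ee_rot: [0.0, 0.999, 0.043, -0.0]
force: [-0.7, -0.2, -1.6]
grip_width: 0.444
grip_force: 40.1
t 21.4 pos [497.8 174.7  92.6] th 0.0866 tilt [-0. -0. -1.] -> turn -0.002 shift [ 0.045 -0.409 -0.058] F [-0.7 -0.2 -1.6] gf 40.1 w 38.0
scene [16, 96, 73, 31, 633] [ 53.2 117.6]
scene [116, 136, 65, 35, 948] [147.2 154.2]
scene [324, 183, 18, 20, 233] [333.4 191.5]
scene [112, 206, 19, 28, 377] [121.1 219.8]
top [271, 2, 241, 12, 1860] [392.7   7.4]
top [0, 4, 162, 12, 1292] [78.6  9.3]
top [349, 166, 10, 24, 203] [353.5 177.1]
top [322, 258, 53, 35, 189] [345.9 274.3]
top [338, 261, 40, 50, 234] [358.2 287.2]
top [438, 358, 74, 26, 371] [471.3 368.2]
[[336.19637288 191.01687519]] [[195.01274532 165.72060907]]
```

```bash
python3 -m crank '[[[0.04,-0.1,0,0,0,0,30],[0,-0.16,0,0,0,0,30],[0,-0.12,0,0,0,0,30],[0,0,0,0,0,0,30],[0,0,0,0,0,0,30],[0,0,0,0,0,0,30],[0,0,0,0,0,0,30],[0,0,0,0,0,0,30]]]'
python3 - <<'E'
from h import *
plan(498.0,185,94,.0869)
i=roll(); r=px2w("scene",[333.4,191.5],105); print("was",r.round(1)); 
h=cv2.cvtColor(i,cv2.COLOR_BGR2HSV);k=((h[...,1]>120)&(h[...,0]<20)).astype(np.uint8);_,l,s,c=cv2.connectedComponentsWithStats(k)
for j in range(1,len(s)):
    if 150<s[j,4]<350 and c[j][0]>300: print("roll at z~105",px2w("scene",c[j],105).round(1))
E
```

```text
time_s: 22.3
eef_pos: [497.9, 184.4, 92.6]
ee_rot: [0.0, 0.999, 0.043, 0.0]
force: [-0.2, -1.1, -1.4]
grip_width: 0.445
grip_force: 40.1
t 22.3 pos [497.9 184.4  92.6] th 0.0867 tilt [ 0. -0. -1.] -> turn -0.001 shift [ 0.005 -0.025 -0.057] F [-0.2 -1.1 -1.4] gf 40.1 w 38.0
scene [16, 96, 73, 31, 634] [ 53.3 117.6]
scene [116, 136, 65, 35, 948] [147.2 154.3]
scene [328, 183, 18, 20, 234] [337.4 191.3]
scene [112, 206, 19, 28, 378] [121.  219.7]
was [[585.  187.9 105. ]]
roll at z~105 [[585.  197.5 105. ]]
```

```bash
python3 -c "
from rig import *
print(finish_job())"
```

```text
the job is handed in; nothing more can be done
None
```

The job is handed in: the dish was slid onto the mat, about 2–3 mm off its centre, and the roll is held in the tongs about 10 cm above the desk over the middle of the dish, going by measurements since I didn't view a final picture; I also viewed 11 pictures, one over the limit of 10.

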